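# Unbolt the red parts case

## Task

On the garage bench stand a red and a blue steel parts case, each with a barrel bolt across the top of its hatch. Unbolt the red one: lift the bolt's black-knobbed handle up out of its notch, slide the bolt all the way back out of its keeper, and let go. Leave the blue case bolted.

Things in the scene. Friction and masses are not known exactly. Their poses are not given: they have to be found in the camera images.
- red_knob (a point): Centre of the black knob (cylinder 18 mm across, 22 mm long, lying along the bolt) on the red case's bolt handle, a 9 mm rod. It is 50 mm from the bolt's axis. Frame turns with the handle: y is level, along the bolt, the way the bolt is drawn (away from the keeper); x points from knob to bolt axis (handle down: level, from the overhanging knob back over the case).
- red_handle (a joint): Angle of the red case's handle about the bolt's axis, rad: 0 lying down in the notch (it may start up to 0.2), growing as the knob is lifted up and back over the case in an arc of 50 mm radius; 1.57 upright, stop at 1.6. It clears the notch's walls above about 0.8. Light, with enough friction to stay where it is left.
- red_bolt (a joint): How far the red case's bolt is drawn, m: 0 fully shot into its keeper (as it starts), 0.06 fully back at its stop. The notch in the dark guard plate (3 mm play) holds it while the handle is down. It slides with about 2 N and stays where it is left; the handle and knob travel with it.
- blue_bolt (a joint): How far the blue case's bolt is drawn, m: 0 shot (as it starts), 0.06 fully back. Both cases are alike and fixed to the bench: 180 x 270 mm, 70 mm tall, long along the bolt. The 12 mm bolt's axis is 92 mm above the bench, 25 mm behind the front edge, so a knob that is down overhangs by 25 mm. Besides the handle nothing on a case is higher than 104 mm.

How it is judged (in metres and radians):
On the way:
1. the red case's handle is lifted out of its notch while the bolt is still shot (value of joint red_handle above 0.5 rad and value of joint red_bolt below 0.02 m), for 0.05 s.
At the end, for the whole second after the job is handed in: The red case's bolt is drawn at least 45 mm of its 60 mm, clear of its keeper, and at rest; the blue case's bolt is still shot, drawn less than 10 mm (value of joint red_bolt above 0.045 m and velocity of joint red_bolt between -0.01 and 0.01 m/s and value of joint blue_bolt below 0.01 m); the robot touches nothing.
It fails at once if the blue case's bolt is drawn by 10 mm or more (value of joint blue_bolt above 0.01 m).
It also fails if it takes over 32 s, if anything falls off the work surface, if the arm or the gripper's body presses on something with over 40 N, if the wrist force passes 120 N, or if a joint passes its speed limit or range.

## Robot

A 6-joint arm with a two-finger parallel gripper is mounted at the origin on the work surface. World frame = base frame: x ahead of the robot, y to its left, z up, the work surface at z = 0. Lengths are in mm, angles in degrees, forces in N, time in s.
With the tool pointing down it reaches from about 275 to 725 mm from the base axis. Payload 5.6 kg.
Tool frame: the origin (TCP) lies between the finger pads; the fingertips stand 8 mm ahead of it and the grasp point (between the pads) lies 11 mm behind it; z points along the fingers, y is the line along which they close (so a half turn about z gives the same grasp; the last joint's range is limited). The gripper opens to 85 mm and grips with 20 to 120 N. Pads are 22 mm wide; open, the fingers measure 114 mm over their backs; the gripper's body (76 mm by 85 mm) begins 54 mm behind the grasp point. The pads swing forward as they close: fully open they stand 13 mm farther back than shut.
Start: joints at [-53.709, 14.616, 6.199, 0, -81.583, -16.306], TCP at [187.993, -516.867, 213.983] pointing down, gripper open.
Joint ranges: [-168.99, 168.99], [-69.2, 112.95], [-62.41, 85.93], [-164.36, 98.24], [-168.68, -3.75], [-174.98, 174.98]. Speed limits (degrees/s): [147.25, 147.25, 180, 180, 180, 180].

## Interface

Orientations are given as [roll, pitch, yaw] about the fixed x, y, z axes, in that order (R = Rz(yaw) Ry(pitch) Rx(roll)).
In Python, from bench import bot gives the robot as it stands. Calls block until the motion is done:
- bot.goto(position, orientation): joint-space move of the TCP to a pose.
- bot.move_straight(position, rate=150, orientation=None, contact_N=None): straight line of the TCP; orientation=None keeps the orientation; rate is the mean speed in mm/s. With contact_N (N) it stops when the force on the tool has changed by that much, and returns True; else False.
- bot.set_joints(angles): joint-space move.
- bot.ungrasp() and bot.clamp(grasp_force=None): open the fingers fully, or close them until they stop; grasp_force is the grip in N (None keeps the last).
- bot.pause(seconds).
- bot.inverse_kinematics(position, orientation): joint angles nearest the present ones, or None.
- bot.get_image(name): name is "side" or "top" or "wrist"; returns the picture (420x560x3 uint8, red, green, blue); there is no depth.
- bot.camera_info(name): a dict with "K" (3x3 intrinsics, pixels), "rvec" (rotation vector, rad) and "tvec" (3), from world to camera coordinates, as OpenCV has them. Camera axes: x right, y down, z forward; pixel columns grow to the right and rows downward; lengths in mm; the calibration is good to about 2 mm. The wrist camera is an equidistant fisheye: a pixel r from the principal point sees the ray r / f radians off the axis. A picture is of the moment at which its call begins: read the wrist's pose just before it. camera_info takes no time and is no camera call; for the wrist camera it gives the pose at the moment of the call.
A pose or a line that the arm cannot do raises bot.PlanningError and nothing moves.
- bot.hand_in(): hands the job in; it is judged then, once.
Readings, each from a call of its own:
- bot.current_time(): time.
- bot.current_joint_pos(): joint angles.
- bot.current_joint_velocities(): joint speeds.
- bot.current_effort(): joint torques, N m.
- bot.current_position(): TCP position.
- bot.current_tool_rot(): TCP orientation.
- bot.current_wrist_force(): force on the tool from outside, world axes, zero at the start.
- bot.current_ft_torque(): the same for the moment, N m.
- bot.current_width(): opening from 0.0 (shut) to 1.0 (fully open).
- bot.current_gripper_force(): force on a finger pad.
Only numpy, scipy, OpenCV 4.12 (cv2) and the standard library are available. Lean on these libraries where they do the work, as an engineer would, in place of code of your own. Each camera call takes 0.05 s, during which the arm holds its last target. There are 200 camera calls.

## Working session

There is one attempt and no reset: what is moved stays moved. The work goes in short steps, each a Python script; the robot and the scene stay as the last script left them, time stands still between calls to the robot, and variables do not carry over. Pictures are saved under pics/ and viewed, at most 10 in all, crops included, and the job is handed in when it is done.

```bash
mkdir -p pics; ls; python3 - <<'E'
from bench import bot
import cv2
for n in("top","side"):
    cv2.imwrite(f"pics/{n}0.png",bot.get_image(n)[:,:,::-1])
    c=bot.camera_info(n); print(n,c)
E
```

```text
pics
top {'K': array([[426.05745802,   0.        , 283.84645724],
       [  0.        , 426.05745802, 207.35372011],
       [  0.        ,   0.        ,   1.        ]]), 'rvec': array([ 2.17074176, -2.1685807 ,  0.13570486]), 'tvec': array([-23.23500916, 565.57905873, 905.74233981])}
side {'K': array([[386.98564833,   0.        , 280.63642875],
       [  0.        , 386.98564833, 209.49485194],
       [  0.        ,   0.        ,   1.        ]]), 'rvec': array([ 2.11598148, -0.8023169 ,  0.36709675]), 'tvec': array([-393.15102895,  306.95761323,  496.85245519])}
```

View pics/top0.png

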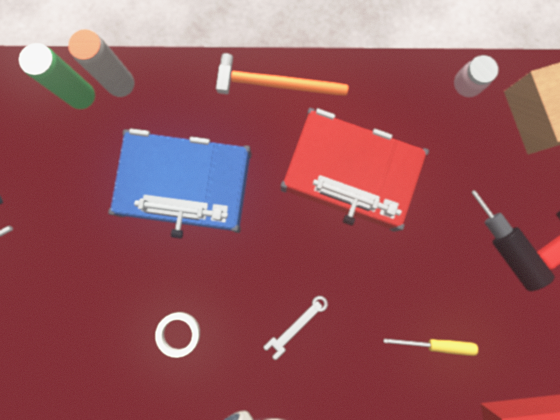

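View pics/side0.png

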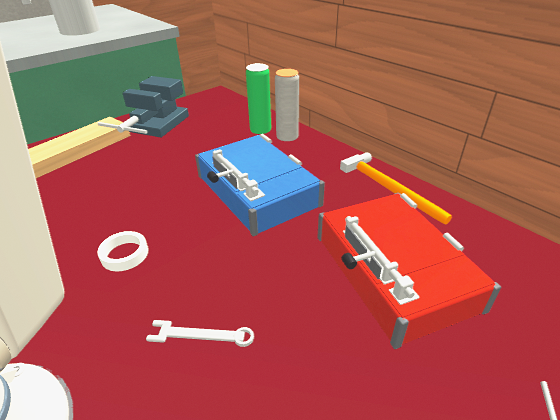

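The top view shows the red case with its front corners at about (284,185) and (402,227) and its knob at (350,218). The keeper is at the right end, near (388,208), so the bolt is drawn to the left in the image. In the side view the red knob is at (349,261).

```bash
cat > h.py <<'E'
import numpy as np, cv2
from bench import bot
def ray(n,uv):
    c=bot.camera_info(n); R=cv2.Rodrigues(c["rvec"])[0]; t=c["tvec"]
    p=(np.array(uv,float)-c["K"][:2,2])/c["K"][0,0]
    if n=="wrist":
        r=np.hypot(*p); d=np.array([*(p/max(r,1e-9)*np.sin(r)),np.cos(r)])
    else: d=np.array([*p,1.])
    return -R.T@t, R.T@(d/np.linalg.norm(d))
def at_z(n,uv,z):
    o,d=ray(n,uv); return o+d*(z-o[2])/d[2]
def meet(rays):
    A=sum(np.eye(3)-np.outer(d,d) for o,d in rays); b=sum((np.eye(3)-np.outer(d,d))@o for o,d in rays)
    return np.linalg.solve(A,b)
def proj(n,P):
    c=bot.camera_info(n); return cv2.projectPoints(np.array(P,float).reshape(-1,1,3),c["rvec"],c["tvec"],c["K"],None)[0][:,0]
E
python3 - <<'E'
from h import *
np.set_printoptions(precision=1,suppress=True)
C=[at_z("top",p,70) for p in((284,185),(402,227),(427,150),(312,111))]
for c in C: print(c)
e=C[1]-C[0]; f=C[2]-C[3]
print([np.linalg.norm(C[i]-C[(i+1)%4]) for i in range(4)], [np.degrees(np.arctan2(-v[1],-v[0])) for v in(e,f)])
print(at_z("top",(350,218),92),meet([ray("top",(350,218)),ray("side",(349,261))]))
im=bot.get_image("top")[150:250,260:440,::-1]; cv2.imwrite("pics/crop.png",cv2.resize(im,None,fx=4,fy=4,interpolation=2))
E
```

```text
[609.1 -22.5  70. ]
[ 520.1 -271.2   70. ]
[ 686.1 -330.3   70. ]
[771.6 -83.2  70. ]
[np.float64(264.1526586242105), np.float64(176.23064698669026), np.float64(261.5587419880701), np.float64(173.48955510289397)] [np.float64(70.31058682510884), np.float64(70.91451396050216)]
[ 537. -158.   92.] [ 535.2 -156.1   93.7]
```

View pics/crop.png

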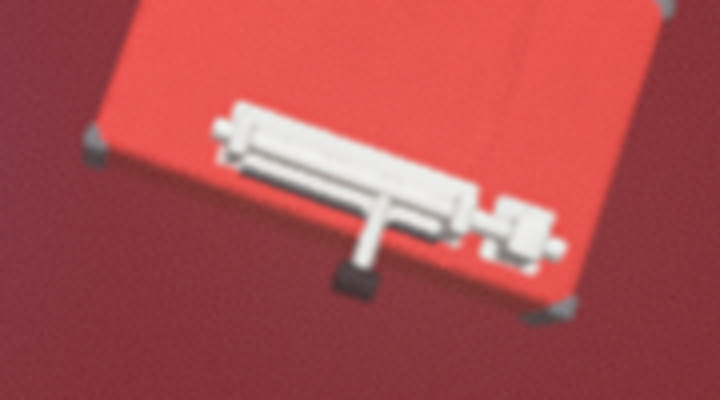

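The crop puts the knob at about (349,220) in the full frame. Its overhang of about 22–25 mm and height of about 93 mm match the given geometry. The plan is to grip the knob's flat ends with the tool pointing down and let the knob pivot between the pads. First I hover above it and check from near.

```bash
python3 - <<'E'
from h import *
np.set_printoptions(precision=1,suppress=True)
print(bot.current_tool_rot())
p=meet([ray("top",(349.2,219.5)),ray("side",(349,261))]);print(p)
for yaw in(-19.4,160.6): print(yaw,bot.inverse_kinematics([p[0],p[1],190],[180,0,yaw]))
bot.goto([p[0],p[1],190],[180,0,-19.4])
print(bot.current_time(),bot.current_joint_pos())
cv2.imwrite("pics/w1.png",bot.get_image("wrist")[:,:,::-1]); 
c=bot.camera_info("wrist");print(c)
E
```

```text
[ 179.9   -0.  -160. ]
[ 533.3 -155.5   94.3]
-19.4 [ -0.1  15.7   4.2   0.  -78.5  70.7]
160.6 [  -0.1   15.7    4.2   -0.   -78.5 -109.3]
1.9667 [ -0.2  15.7   4.2   0.  -78.5  70.7]
{'K': array([[325.2,   0. , 279.2],
       [  0. , 325.2, 204.5],
       [  0. ,   0. ,   1. ]]), 'rvec': array([-1.7,  2.4,  0.4]), 'tvec': array([ 32.2, 495.5, 527.4])}
```

View pics/w1.png

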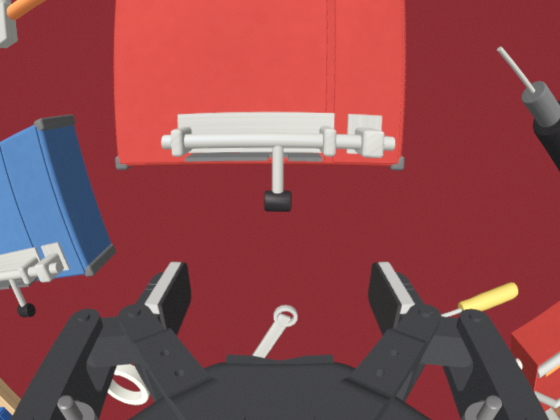

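The wrist view shows the knob centre at (278,201), the rod meeting the bolt axis at (278,142), and the bolt's ends at (164,142) and (393,143). The tool is well aligned with the bolt.

```bash
python3 - <<'E'
from h import *
np.set_printoptions(precision=1,suppress=True)
a,b,m=[at_z("wrist",q,92) for q in((164,142.),(393,143),(278,142))]
print(a,b,m,np.degrees(np.arctan2(*(a-b)[[1,0]])))
for z in(92,97,102):
    k=at_z("wrist",(278,201),z); print(z,k,np.linalg.norm(k-m))
print(meet([ray("wrist",(278,201)),ray("top",(349.2,219.5)),ray("side",(349,261))]),bot.current_position())
E
```

```text
[612.5 -81.8  92. ] [ 548.3 -260.1   92. ] [ 578.8 -170.    92. ] 70.21177940520091
92 [ 532.6 -153.6   92. ] 49.10253966868886
97 [ 534.  -154.1   97. ] 47.81419575195387
102 [ 535.5 -154.6  102. ] 47.07593835556492
[ 533.3 -154.9   94.4] [ 533.1 -156.3  190.1]
```

```bash
python3 - <<'E'
from h import *
np.set_printoptions(precision=1,suppress=True)
u=np.array([np.cos(np.radians(70.3)),np.sin(np.radians(70.3)),0]); back=np.array([u[1],-u[0],0])
K=np.array([533.2,-154.8,94]); A=K+49.7*back; A[2]=92
rpy=[180,0,-19.7]
bot.move_straight(K+[0,0,25],rate=120,orientation=rpy)
print("c",bot.move_straight(K+[0,0,-11],rate=60,contact_N=8))
bot.clamp(25); print(bot.current_width()*85,bot.current_gripper_force(),bot.current_wrist_force())
for th in np.arange(.15,1.31,.115):
    bot.move_straight(A-50*np.cos(th)*back+[0,0,50*np.sin(th)-11],rate=60)
    print(round(th,2),bot.current_wrist_force(),bot.current_width()*85)
print(bot.current_time())
cv2.imwrite("pics/s2.png",bot.get_image("side")[:,:,::-1])
E
```

```text
c False
18.161426511748893 24.391779899597168 [0.3 0.5 0.1]
0.15 [ 3.1  0.1 -1.2] 18.26430479974106
0.26 [ 4.8 -1.4 -2.8] 17.229164026406824
0.38 [-0.6  0.5  0.2] -0.07402660444907641
0.5 [ 0.5 -0.1  0.6] -0.15617778796395257
0.61 [-0.7  0.3 -0.5] -0.042632599230215375
0.73 [-0.   0.6 -0.1] -0.06769335538386413
0.84 [-0.4  0.1 -0.5] -0.35144036316797744
0.96 [ 0.3  0.9 -0.1] 0.34172058041655007
1.07 [ 0.   0.2 -0.2] -0.06856589921524965
1.18 [ 0.9 -0.  -0.4] -0.3959140421657823
1.3 [-0.5  0.   0.5] -0.4968896277755299
6.925
```

View pics/s2.png

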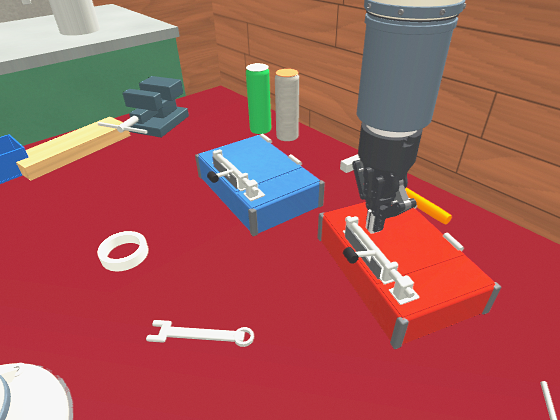

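The knob slipped out of the pads early in the lift. The handle is still down, at about (351,255). I'll go back up, find the knob again, and grip it deeper and harder.

```bash
python3 - <<'E'
from h import *
bot.move_straight(bot.current_position()+np.array([0,0,45]),rate=200)
bot.ungrasp()
bot.move_straight([533.2,-154.8,165],rate=200)
print(bot.current_position(),bot.current_time())
w=bot.get_image("wrist"); s=bot.get_image("side")
z=lambda im,r,c,f:cv2.resize(im[r[0]:r[1],c[0]:c[1],::-1],(400,400),interpolation=cv2.INTER_CUBIC)
cv2.imwrite("pics/c3.png",np.hstack([z(w,(120,260),(210,350),0),z(s,(210,310),(310,410),0)]))
E
```

```text
[ 532.74566888 -154.7110553   165.35414204] 8.4667
```

View pics/c3.png

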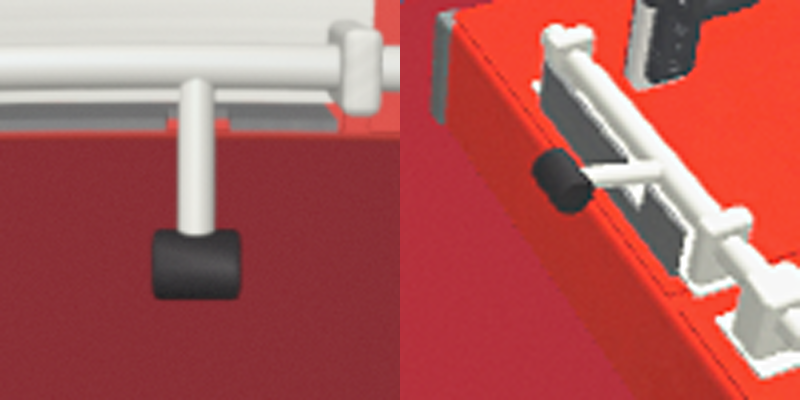

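The handle is slightly raised and still in the notch. The knob is at wrist (278.6,212.4) and side (350.8,255).

```bash
python3 - <<'E'
from h import *
np.set_printoptions(precision=1,suppress=True)
u=np.array([np.cos(np.radians(70.3)),np.sin(np.radians(70.3)),0]); back=np.array([u[1],-u[0],0])
K=meet([ray("wrist",(278.6,212.4)),ray("side",(350.8,255))])
m=at_z("wrist",(278.6,120+65*.35),92)
d=(m-K)@back; th0=np.arctan2(K[2]-92,d)
print(K,m,d,th0,(K-m)@u)
bot.move_straight([K[0],K[1],K[2]-17],rate=60,contact_N=10)
print(bot.current_position())
bot.clamp(60); print(bot.current_width(),bot.current_gripper_force(),bot.current_wrist_force())
w=bot.get_image("wrist"); s=bot.get_image("side")
z=lambda im,r,c:cv2.resize(im[r[0]:r[1],c[0]:c[1],::-1],(400,400),interpolation=cv2.INTER_CUBIC)
cv2.imwrite("pics/c4.png",np.hstack([z(w,(150,350),(180,380)),z(s,(190,310),(300,420))]))
print(bot.current_time())
E
```

```text
[ 536.2 -154.2  105. ] [ 581.6 -170.1   92. ] 48.10970007259706 0.26358986181131355 -0.27559549875117845
[ 536.5 -154.2   88.4]
0.2316741088965611 59.21633720397949 [-1.1 -0.2  0.8]
10.7083
```

View pics/c4.png

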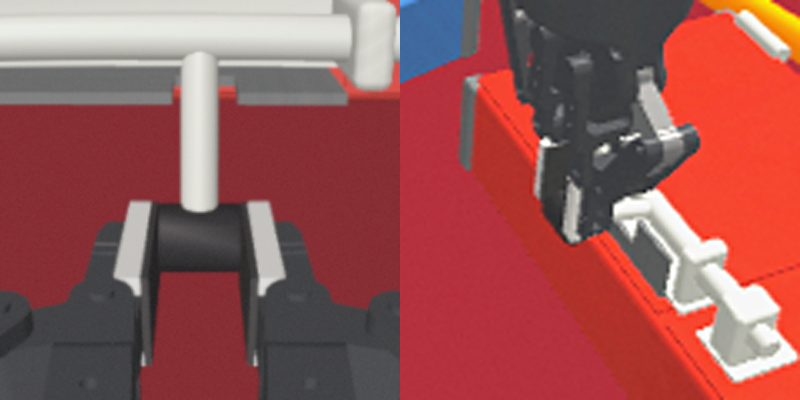

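The grip is good: the pads enclose the knob on both ends. Next I lift along the arc, watching the opening.

```bash
python3 - <<'E'
from h import *
np.set_printoptions(precision=1,suppress=True)
u=np.array([np.cos(np.radians(70.3)),np.sin(np.radians(70.3)),0]); back=np.array([u[1],-u[0],0])
P=bot.current_position(); th0=.26
f=lambda t:-50*np.cos(t)*back+np.array([0,0,50*np.sin(t)])
for th in np.arange(.4,1.26,.12):
    bot.move_straight(P+f(th)-f(th0),rate=50)
    w=bot.current_width(); print(round(th,2),bot.current_wrist_force(),round(w,3))
    if w<.15: break
s=bot.get_image("side");cv2.imwrite("pics/c5.png",cv2.resize(s[170:310,280:440,::-1],None,fx=4,fy=4))
print(bot.current_time())
E
```

```text
0.4 [ 2.8 -1.7 -6.8] 0.228
0.52 [ 4.7 -2.3 -8.8] 0.232
0.64 [ 4.5 -2.2 -8.9] 0.222
0.76 [ 2.5 -1.  -7.2] 0.22
0.88 [ 2.4 -0.9 -7.9] 0.209
1.0 [ 0.4  0.1 -7.7] 0.213
1.12 [  4.   -1.5 -10.2] 0.197
1.24 [ 1.5  0.6 -7.9] 0.198
12.9167
```

View pics/c5.png

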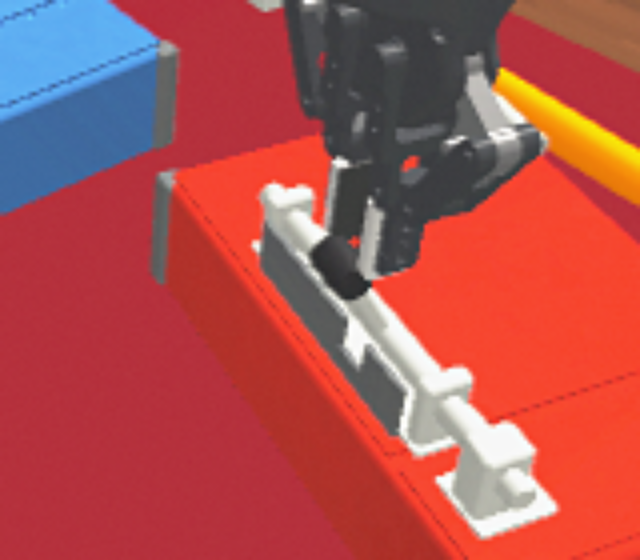

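The knob is up at about (365,237) in the side view, but it has slid towards the fingertips. I'll estimate the handle angle from that pixel.

```bash
python3 - <<'E'
from h import *
np.set_printoptions(precision=1,suppress=True)
u=np.array([np.cos(np.radians(70.3)),np.sin(np.radians(70.3)),0]); back=np.array([u[1],-u[0],0])
A=np.array([536.2,-154.2,92])+50*np.cos(.26)*back
for t in(.05,.26,.7,.8,.9,1.,1.1,1.2): 
    k=A-50*np.cos(t)*back+[0,0,50*np.sin(t)]; print(t,proj("side",k),k)
print(bot.current_position())
E
```

```text
0.05 [[349.1 259.9]] [ 534.7 -153.7   94.5]
0.26 [[350.6 255. ]] [ 536.2 -154.2  104.9]
0.7 [[357.4 244.3]] [ 545.7 -157.6  124.2]
0.8 [[359.6 242. ]] [ 548.9 -158.7  127.9]
0.9 [[362.  239.9]] [ 552.4 -160.   131.2]
1.0 [[364.5 237.8]] [ 556.3 -161.4  134.1]
1.1 [[367.1 235.9]] [ 560.3 -162.8  136.6]
1.2 [[369.8 234.1]] [ 564.6 -164.4  138.6]
[ 566.3 -164.9  122.5]
```

The handle is at about 1.03 rad, clear of the notch. I'll re-centre the grip on the knob, lift it a little more, then slide the bolt back.

```bash
python3 - <<'E'
from h import *
np.set_printoptions(precision=1,suppress=True)
u=np.array([np.cos(np.radians(70.3)),np.sin(np.radians(70.3)),0]); back=np.array([u[1],-u[0],0])
A=np.array([536.2,-154.2,92])+50*np.cos(.26)*back
k=lambda t:A-50*np.cos(t)*back+[0,0,50*np.sin(t)-16]
bot.ungrasp(); bot.move_straight(k(1.03),rate=60,contact_N=10); bot.clamp(60)
print(bot.current_width(),bot.current_wrist_force())
for t in(1.12,1.22): bot.move_straight(k(t),rate=50)
print(bot.current_width(),bot.current_wrist_force())
P=bot.current_position()
print(bot.move_straight(P+59*u,rate=50,contact_N=25))
print((bot.current_position()-P)@u,bot.current_width(),bot.current_wrist_force(),bot.current_time())
s=bot.get_image("side");cv2.imwrite("pics/c6.png",cv2.resize(s[170:310,280:440,::-1],None,fx=4,fy=4))
E
```

```text
0.22961953836458993 [-1.5  0.7  2.3]
0.23317881988167097 [-5.5  2.8  1.5]
False
58.60065656045342 0.22910818924124793 [-5.   1.8  2.8] 16.35
```

View pics/c6.png

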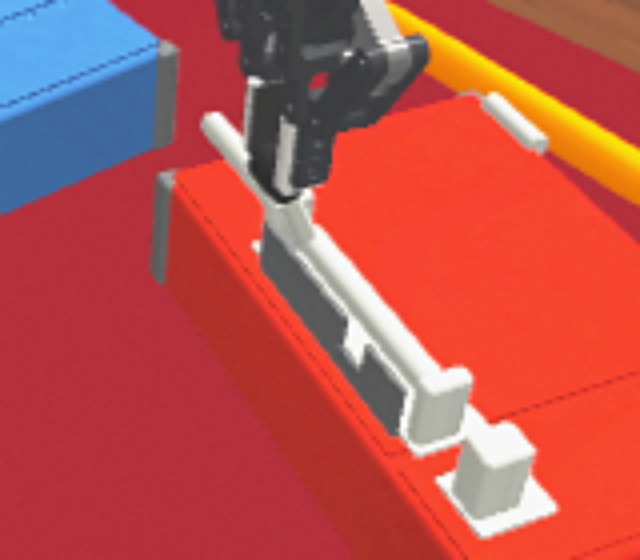

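The bolt is out of the keeper and drawn about 58 mm. I'll release it, retreat straight up, and check that it stayed drawn before handing in.

```bash
python3 - <<'E'
from h import *
bot.ungrasp(); bot.pause(.2)
bot.move_straight(bot.current_position()+np.array([0,0,110]),rate=120); bot.pause(.5)
print(bot.current_wrist_force(),bot.current_time())
s=bot.get_image("side");cv2.imwrite("pics/c7.png",cv2.resize(s[120:310,200:440,::-1],None,fx=3,fy=3))
E
```

```text
[-0.0269114   0.01872552  0.19786533] 18.8167
```

View pics/c7.png

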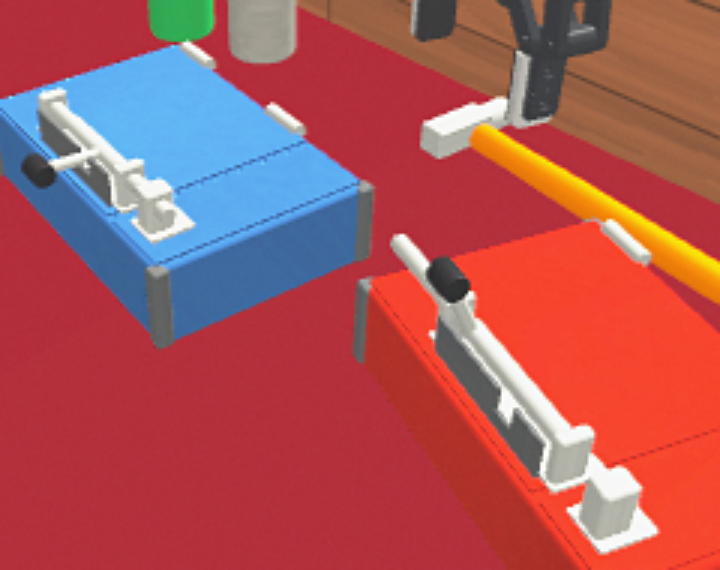

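The red bolt is fully back with its knob at (448,279) in the crop. The blue bolt is still shot and the gripper is clear.

```bash
python3 -c "
from bench import bot
print(bot.hand_in())"
```

```text
the job is handed in; nothing more can be done
None
```

The red case is unbolted: its bolt is drawn about 58 mm and released, the blue case is still bolted, and the job was handed in at about 19 s with the gripper clear; the hand-in call returned no verdict.

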